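Gauge a tape roll's core on the step cone and store it

TASK

Take the tape roll that lies on the green card, slide it level down the stepped gauge cone and, pressing gently, work it down until it truly stops; the coloured step it stops on is the colour just below the roll. Then take it off and put it flat down on the storage post of that colour, leave it there, and leave the other two rolls and everything else on the desk where they are.

Things in the scene. Friction and masses are not known exactly. Their poses are not given: they have to be found in the camera images.
- cone: upright gauge cone fixed to the desk, 78 mm high, grey foot 64 mm across and 10 mm high, then blue, yellow and red steps, each tapering into the next, and a white tip. Origin: centre of its underside, z up. A roll stops part-way down a taper; off centre or tilted it can hang up too early on a shoulder: small sideways motions free it. Push with 4 to 12 N; wedging doubles that on the taper, where 35 N is too much
- stop_blue (a point): cone axis, 33.5 mm above the cone's origin: here the underside of a roll of 31.5 mm bore stops, on the taper of the blue step (35 mm diameter from 10 to 30 mm up, tapering to 29 mm at 36 mm up)
- stop_yellow (a point): cone axis, 46.5 mm above the cone's origin: here the underside of a roll of 25.5 mm bore stops, on the taper of the yellow step (29 mm diameter from 36 to 43 mm up, tapering to 23 mm at 49 mm up)
- stop_red (a point): cone axis, 59.5 mm above the cone's origin: here the underside of a roll of 19.5 mm bore stops, on the taper of the red step (23 mm diameter from 49 to 56 mm up, tapering to 17 mm at 62 mm up); the white tip above is 17 mm thick to 70 mm, then narrows to 8 mm at 78 mm
- card: flat green card on the desk, 110 x 110 mm, under 1 mm thick; the roll to be gauged starts on it. Origin: its centre, on the desk
- roll_p: white tape roll, a ring 58 mm across, 30 mm high, grey inner face, 60 g or so, lying flat. One of three lookalikes with three different bores (19.5, 25.5 and 31.5 mm); which has which is not told and must be gauged. Origin: centre of its underside; z up along its axis
- roll_q: white tape roll, a ring 58 mm across, 30 mm high, grey inner face, 60 g or so, lying flat. One of three lookalikes with three different bores (19.5, 25.5 and 31.5 mm); which has which is not told and must be gauged. Origin: centre of its underside; z up along its axis
- roll_r: white tape roll, a ring 58 mm across, 30 mm high, grey inner face, 60 g or so, lying flat. One of three lookalikes with three different bores (19.5, 25.5 and 31.5 mm); which has which is not told and must be gauged. Origin: centre of its underside; z up along its axis
- post_red: storage post with a red base disc 60 mm across and 8 mm thick, standing on a wooden rack board (360 x 90 x 12 mm), and a red pin of 14 mm diameter with a round end, its top 49 mm above the origin. Origin: centre of the disc's underside, on the board's top (12 mm above the table); a stored roll rests on the disc, its underside 8 mm above this origin
- post_yellow: storage post with a yellow base disc 60 mm across and 8 mm thick, standing on a wooden rack board (360 x 90 x 12 mm), and a yellow pin of 14 mm diameter with a round end, its top 49 mm above the origin. Origin: centre of the disc's underside, on the board's top (12 mm above the table); a stored roll rests on the disc, its underside 8 mm above this origin
- post_blue: storage post with a blue base disc 60 mm across and 8 mm thick, standing on a wooden rack board (360 x 90 x 12 mm), and a blue pin of 14 mm diameter with a round end, its top 49 mm above the origin. Origin: centre of the disc's underside, on the board's top (12 mm above the table); a stored roll rests on the disc, its underside 8 mm above this origin
- eraser: light blue eraser, 42 x 30 x 13 mm; bystander; origin: centre of its underside
- sharpener: blue pencil sharpener, 32 x 20 x 12 mm; bystander; origin: centre of its underside
- pencil: green pencil lying flat, 168 mm long (its x axis), 8 mm thick; bystander; origin: middle of its underside
- pencil2: pink pencil lying flat, 168 mm long (its x axis), 8 mm thick; bystander; origin: middle of its underside
There are look-alikes about, which are no part of the job. What is shaped like the roll_p but black is not meant. Leave any pink look-alike of the roll_r alone.

How it is judged:
By the outcome, as a careful person would: the job done as asked, in the order asked, and still so for the second after the job is handed in, with the robot touching nothing.
It also fails if it takes over 48 s, if anything falls off the work surface, if the arm or the gripper's body presses on something with over 40 N, if the wrist force passes 120 N, or if a joint passes its speed limit or range.

ROBOT

A 7-joint arm with a two-finger parallel gripper is mounted at the origin on the work surface. World frame = base frame: x ahead of the robot, y to its left, z up, the work surface at z = 0. Lengths are in m, angles in rad, forces in N, time in s.
With the tool pointing down it reaches from about 0.425 to 0.925 m from the base axis. Payload 6.8 kg.
Tool frame: the origin (TCP) lies at the very end of the fingers, on their centre line; the grasp point (between the pads) lies 19 mm behind it; z points along the fingers, y is the line along which they close (so a half turn about z gives the same grasp; the last joint's range is limited). The gripper opens to 85 mm and grips with 20 to 120 N. Pads are 22 mm wide; open, the fingers measure 114 mm over their backs; the gripper's body (76 mm by 85 mm) begins 54 mm behind the grasp point. The pads swing forward as they close: fully open they stand 13 mm farther back than shut.
Start: joints at [-1.273, 0.477, 0.022, 1.555, -0.011, 1.109, -0.083], TCP at [0.266, 0.62, 0.231] pointing down, gripper open.
Joint ranges: [-2.96, 2.96], [-0.34, 2.1], [-1.41, 1.46], [0.24, 2.44], [-1.37, 4.51], [0.17, 1.92], [-2.96, 2.96]. Speed limits (rad/s): [2.39, 2.39, 3.14, 3.14, 3.14, 3.14, 3.14].

INTERFACE

Orientations are given as a unit quaternion [w, x, y, z].
In Python, from station import get_obs, read_camera, hand_in gives the robot as it stands.
- The arm moves only by the tool arm_command, never from a script. Its argument "commands" is one flat list of numbers, 7 for each row, row after row: the shift along the tool's x, y, z in m, then the turn, a rotation vector about the tool's x, y, z in degrees, then the opening, from 0 (shut) to 1 (fully open). In form: [tx, ty, tz, rx, ry, rz, fingers, tx, ty, tz, rx, ry, rz, fingers, ...]. A call has 1 to 8 rows; each row is the pose to reach, as a shift and turn from the pose commanded when the call began, along the tool's axes at that moment; what a row does not reach only later rows make up. A row lasts 1/10 s, in which the tool goes at most 50 mm and 8.59 degrees, less where a joint would pass 70% of its speed; a pose out of reach is approached as far as the arm can. A call with a gripper value outside its range is refused whole. The fingers move at their own pace and stop on an object; "force" is the grip in N (left out, the last holds). Time passes only in rows, so rows that repeat a pose let the fingers close. It gives the time, the measured TCP pose, the force, the opening and the grip force at its end, in the units of the state.
- get_obs(): the state, without advancing time (a new reading comes with each control period).
- read_camera(name): name is "scene" or "top" or "wrist"; returns a dict with "img" (420x560x3 uint8, red, green, blue), "camera_matrix" (3x3 intrinsics, pixels), "pose" (4x4, takes a point from camera to world coordinates). Camera axes: x right, y down, z forward; pixel columns grow to the right and rows downward; lengths in m; the calibration is good to about 2 mm. A picture is of the moment at which its call begins. There is no depth.
- hand_in(): hands the job in; it is judged then, once.
The state is a dict: "t": time; "q": joint angles; "joint_vel": joint speeds; "joint_torque": joint torques, N m; "eef_pos": TCP position; "tool_rot": TCP orientation; "contact_force": force on the tool from outside, world axes, zero at the start; "torque": the same for the moment, N m; "gripper_width": opening from 0.0 (shut) to 1.0 (fully open); "grasp_force": force on a finger pad.
Only numpy, scipy, OpenCV 4.12 (cv2) and the standard library are available. Lean on these libraries where they do the work, as an engineer would, in place of code of your own. Each camera call takes 0.05 s, during which the arm holds its last target. There are 200 camera calls.

## Working session

There is one attempt and no reset: what is moved stays moved. The work goes in short steps, Python scripts to look and compute and a tool call to move; the robot and the scene stay as the last step left them, time stands still between calls to the robot, and variables do not carry over. Pictures are saved under pics/ and viewed, at most 10 in all, crops included, and the job is handed in when it is done.

Besides the shell and the picture viewer there is one more tool, called after ">>>" as name(argument=value, ...) on one line, values as JSON. arm_command: Moves the arm, as the interface text tells. Its arguments: {"type":"object","properties":{"commands":{"type":"array","items":{"type":"number"}},"force":{"type":"number"}},"required":["commands"]}

```bash
mkdir -p pics; cat > h.py <<'E'
import numpy as np, cv2
from station import get_obs, read_camera
def ray(c,u,v):
    K=c["camera_matrix"];T=np.array(c["pose"]);d=T[:3,:3]@np.linalg.solve(np.array(K),[u,v,1.]);return T[:3,3],d
def onz(c,u,v,z):
    o,d=ray(c,u,v);return o+d*(z-o[2])/d[2]
def save(n,f,s=1.4,box=None):
    c=read_camera(n);i=c["img"]
    np.savez(f"pics/{f}.npz",**c)
    if box: i=i[box[1]:box[3],box[0]:box[2]]
    cv2.imwrite(f"pics/{f}.png",cv2.resize(i[:,:,::-1],None,fx=s,fy=s,interpolation=cv2.INTER_CUBIC));return c
E
python3 - <<'E'
from h import *
save("top","top1");save("scene","scene1")
o=get_obs();print(o)
E
```

```text
{'t': 0.1, 'q': array([-1.27308244,  0.47769986,  0.02233641,  1.55633891, -0.01148337,
        1.10926565, -0.08309066]), 'joint_vel': array([ 0.0003737 , -0.00150411, -0.00114062, -0.00257314, -0.00040307,
        0.00058701,  0.0012345 ]), 'joint_torque': array([ 4.46368911e-03, -5.97765791e+01,  1.61375508e+00, -2.81955618e+01,
        1.28450379e-02,  5.16159256e-03,  2.96924362e-06]), 'eef_pos': array([0.26627358, 0.6196997 , 0.23044036]), 'tool_rot': array([-9.73650658e-05,  2.01496624e-01,  9.79488889e-01, -7.85790936e-04]), 'contact_force': array([-0.77047744, -0.0529695 , -0.57251082]), 'torque': array([-0.00090422, -0.03340486, -0.02658797]), 'grasp_force': 0.0, 'gripper_width': 1.0001566607677532}
```

View pics/top1.png

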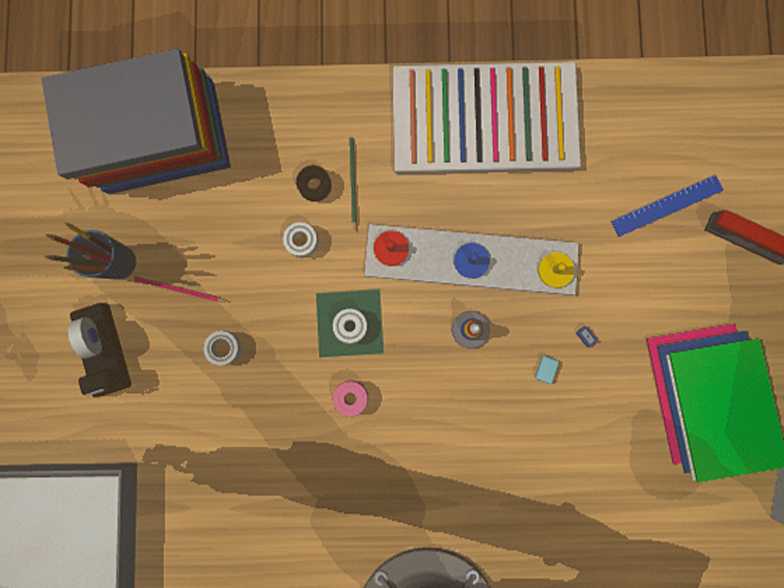

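View pics/scene1.png

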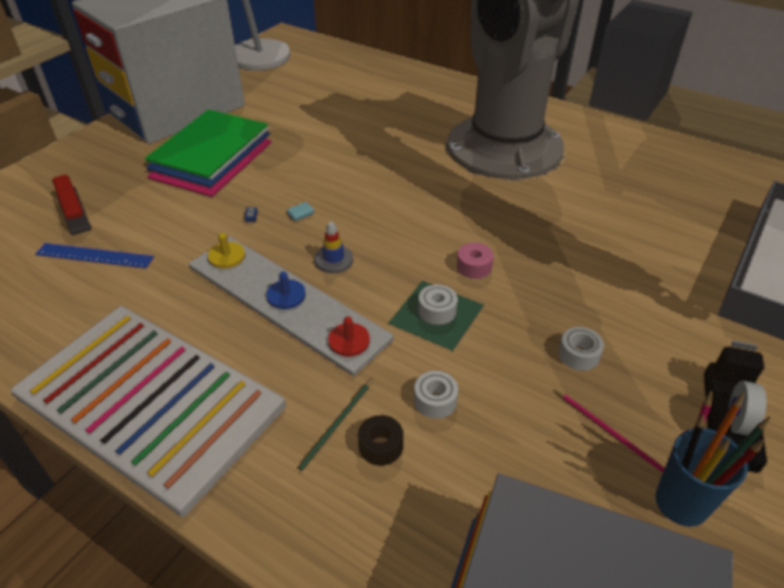

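The top view shows these things that could be taken for the roll (pixels in the 1.4x image):
- White roll on the green card (350,325)
- White rolls off the card (299,239) and (221,348)
- Pink look-alike (350,398) and black look-alike (314,183)
- White tape in the dispenser (85,335)

I choose the one on the card. The cone is at (471,329). The posts are red (391,248), blue (473,260) and yellow (556,269).

```bash
python3 - <<'E'
from h import *
c=dict(np.load("pics/top1.npz"));i=c["img"];hsv=cv2.cvtColor(i,cv2.COLOR_RGB2HSV);s=1.4
def blob(mask,u,v,r):
    m=np.zeros(mask.shape,np.uint8);cv2.circle(m,(int(u/s),int(v/s)),r,255,-1);m&=mask
    k=max(cv2.findContours(m,cv2.RETR_EXTERNAL,cv2.CHAIN_APPROX_NONE)[0],key=cv2.contourArea)
    return cv2.fitEllipse(cv2.convexHull(k))
white=cv2.inRange(hsv,(0,0,120),(180,45,255))
def rep(n,e,z):
    p=onz(c,e[0][0],e[0][1],z);q=onz(c,e[0][0]+1,e[0][1],z);print(n,np.round(e[0],1),np.round(p,4),"diam",np.round(np.array(e[1])*np.linalg.norm(q-p),4))
for n,u,v in [("roll",350,325),("w2",299,239),("w3",221,348)]: rep(n,blob(white,u,v,17),.030)
S=cv2.inRange(hsv,(0,110,40),(180,255,255))
red=cv2.inRange(hsv,(0,170,60),(6,255,255))|cv2.inRange(hsv,(172,170,60),(180,255,255))
blue=cv2.inRange(hsv,(105,130,40),(125,255,255));yel=cv2.inRange(hsv,(20,170,80),(32,255,255))
for n,m,u,v in [("red",red,391,248),("blue",blue,473,260),("yel",yel,556,269)]: rep(n,blob(m,u,v,18),.020)
grey=cv2.inRange(hsv,(0,0,40),(180,70,150))|blue
rep("foot",blob(grey,471,329,17),.010)
grn=cv2.inRange(hsv,(60,50,30),(95,255,140)); rep("card",blob(grn,350,322,36),0)
print(np.round(c["pose"],3))
a=cv2.resize(i[200:280,220:380],None,fx=5,fy=5,interpolation=cv2.INTER_CUBIC)
cv2.imwrite("pics/crop1.png",a[:,:,::-1])
# scene triangulation aids
d=dict(np.load("pics/scene1.npz"));h2=cv2.cvtColor(d["img"],cv2.COLOR_RGB2HSV);
w2=cv2.inRange(h2,(0,0,120),(180,45,255))
T=np.array(d["pose"]);K=np.array(d["camera_matrix"])
def proj(p): q=K@(T[:3,:3].T@(np.array(p)-T[:3,3]));return q[:2]/q[2]
print("cone tip scene px (x1.4)",333/1.4,226/1.4); print(onz(d,332/1.4,225/1.4,.078))
E
```

```text
roll [249.3 232.3] [0.4828 0.1189 0.03  ] diam [0.0562 0.0582]
w2 [213.8 170.4] [0.6302 0.2009 0.03  ] diam [0.056  0.0565]
w3 [157.2 248.2] [0.4499 0.3329 0.03  ] diam [0.0549 0.0572]
red [279.1 176.9] [0.6132 0.0474 0.02  ] diam [0.0573 0.0585]
blue [336.6 185.6] [ 0.5896 -0.0882  0.02  ] diam [0.0564 0.0579]
yel [397.  192.4] [ 0.5707 -0.2296  0.02  ] diam [0.0568 0.0603]
foot [335.9 235.1] [ 0.4731 -0.084   0.01  ] diam [0.0622 0.0636]
card [207.6 301.3] [0.3236 0.2213 0.    ] diam [0.1042 0.2428]
[[-0.018 -0.995  0.101  0.442]
 [-1.     0.019  0.011  0.039]
 [-0.013 -0.101 -0.995  1.052]
 [ 0.     0.     0.     1.   ]]
cone tip scene px (x1.4) 237.85714285714286 161.42857142857144
[ 0.47567549 -0.07786236  0.078     ]
```

View pics/crop1.png

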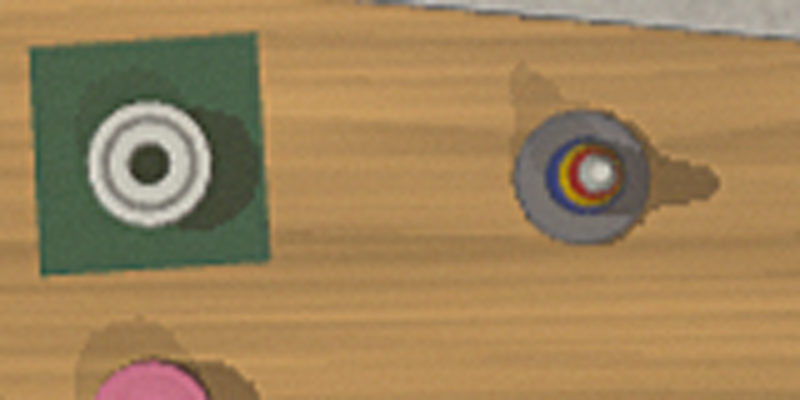

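The crop confirms a white roll on the green card at crop (150,163), which is top pixel (250,232.6). The cone foot is at crop (581,177).

>>> arm_command(commands=[-0.2,-0.187,0,0,0,-8,1,-0.3966,-0.3747,0.05,0,0,-16,1,-0.3966,-0.3747,0.05,0,0,-23.25,1,-0.3966,-0.3747,0.05,0,0,-23.25,1,-0.3966,-0.3747,0.05,0,0,-23.25,1,-0.3966,-0.3747,0.05,0,0,-23.25,1,-0.3966,-0.3747,0.05,0,0,-23.25,1,-0.3966,-0.3747,0.05,0,0,-23.25,1])

```text
t: 0.9
eef_pos: [0.4248, 0.2526, 0.1959]
tool_rot: [-0.0, -0.0, 1.0, 0.0]
contact_force: [0.8, 0.3, 0.4]
gripper_width: 0.998
grasp_force: 0.0
```

>>> arm_command(commands=[-0.058,-0.1337,0,0,0,0,1,-0.058,-0.1337,0,0,0,0,1,-0.058,-0.1337,0,0,0,0,1,-0.058,-0.1337,0,0,0,0,1,-0.058,-0.1337,0,0,0,0,1,-0.058,-0.1337,0,0,0,0,1])

```text
t: 1.5
eef_pos: [0.482, 0.1221, 0.196]
tool_rot: [-0.0, -0.001, 1.0, 0.0]
contact_force: [0.1, 0.7, 0.4]
gripper_width: 1.001
grasp_force: 0.0
```

```bash
python3 - <<'E'
from h import *
c=save("wrist","w1");print(get_obs()["eef_pos"],np.round(c["pose"],3))
E
```

```text
[0.48190307 0.12246083 0.19597531] [[-0.002  0.95   0.313  0.401]
 [ 1.     0.002  0.001  0.122]
 [ 0.001  0.313 -0.95   0.339]
 [ 0.     0.     0.     1.   ]]
```

View pics/w1.png

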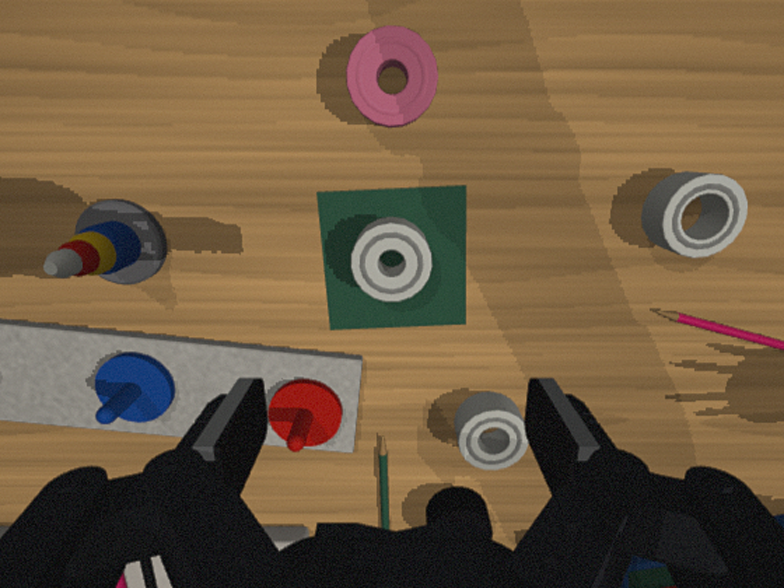

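The wrist view shows the roll on its card at (391,261) and the cone at the left with its foot at (120,240) and tip at (62,262). The red disc is at (305,413) and the blue disc at (134,387). I'll measure the roll and the cone here.

```bash
python3 - <<'E'
from h import *
c=dict(np.load("pics/w1.npz"));i=c["img"];hsv=cv2.cvtColor(i,cv2.COLOR_RGB2HSV);s=1.4
def rep(n,mask,u,v,r,z):
    m=np.zeros(mask.shape,np.uint8);cv2.circle(m,(int(u/s),int(v/s)),r,255,-1);m&=mask
    k=cv2.convexHull(max(cv2.findContours(m,cv2.RETR_EXTERNAL,cv2.CHAIN_APPROX_NONE)[0],key=cv2.contourArea)).reshape(-1,2)
    w=np.array([onz(c,a+.0,b+.0,z)[:2] for a,b in k]);e=cv2.fitEllipse((w*1e4).astype(np.float32));print(n,np.round(np.array(e[0])/1e4,4),np.round(np.array(e[1])/1e4,4))
rep("roll",cv2.inRange(hsv,(0,0,140),(180,45,255)),391,261,36,.0305)
red=cv2.inRange(hsv,(0,170,60),(6,255,255))|cv2.inRange(hsv,(174,170,60),(180,255,255))
m=red.copy();rep("red",m,305,408,36,.02)
# cone: tip of cap at z .078, and disc edges
print("tip",onz(c,56/s,263/s,.074))
E
```

```text
roll [0.4812 0.119 ] [0.056  0.0562]
red [0.613  0.0475] [0.058  0.0697]
tip [ 0.47051317 -0.08321779  0.074     ]
```

>>> arm_command(commands=[0,-0.0034,0.05,0,0,0,1,0,-0.0034,0.1,0,0,0,1,0,-0.0034,0.14,0,0,0,1,0,-0.0034,0.165,0,0,0,1,0,-0.0034,0.18,0,0,0,1,0,-0.0034,0.191,0,0,0,1,0,-0.0034,0.191,0,0,0,1])

```text
t: 2.25
eef_pos: [0.4815, 0.1185, 0.0041]
tool_rot: [-0.001, -0.001, 1.0, -0.0]
contact_force: [-0.5, -0.8, 0.5]
gripper_width: 1.002
grasp_force: 0.0
```

>>> arm_command(commands=[0,0,0,0,0,0,0.6,0,0,0,0,0,0,0.4,0,0,0,0,0,0,0.4,0,0,0,0,0,0,0.4,0,0,0,0,0,0,0.4,0,0,0,0,0,0,0.4], force=50)

```text
t: 2.85
eef_pos: [0.4834, 0.1181, 0.0067]
tool_rot: [0.001, -0.0, 1.0, 0.001]
contact_force: [-1.2, 1.3, 6.3]
gripper_width: 0.654
grasp_force: 52.5
```

>>> arm_command(commands=[0,0,-0.02,0,0,0,0.4,0,0,-0.05,0,0,0,0.4,0,0,-0.09,0,0,0,0.4,0,0,-0.125,0,0,0,0.4,0.004,-0.04,-0.125,0,0,0,0.4,0.008,-0.08,-0.125,0,0,0,0.4,0.01,-0.11,-0.125,0,0,0,0.4,0.01,-0.13,-0.125,0,0,0,0.4])

```text
t: 3.65
eef_pos: [0.4721, -0.0149, 0.1312]
tool_rot: [0.001, 0.001, 1.0, -0.0]
contact_force: [0.5, 0.4, -0.5]
gripper_width: 0.651
grasp_force: 53.5
```

```bash
python3 - <<'E'
from h import *
c=save("wrist","w2");print(get_obs()["eef_pos"],get_obs()["contact_force"],get_obs()["torque"])
E
```

```text
[ 0.47213054 -0.01778183  0.1312012 ] [-0.21312741 -2.66403634  0.23393666] [-0.20508488 -0.01557431 -0.03956731]
```

View pics/w2.png

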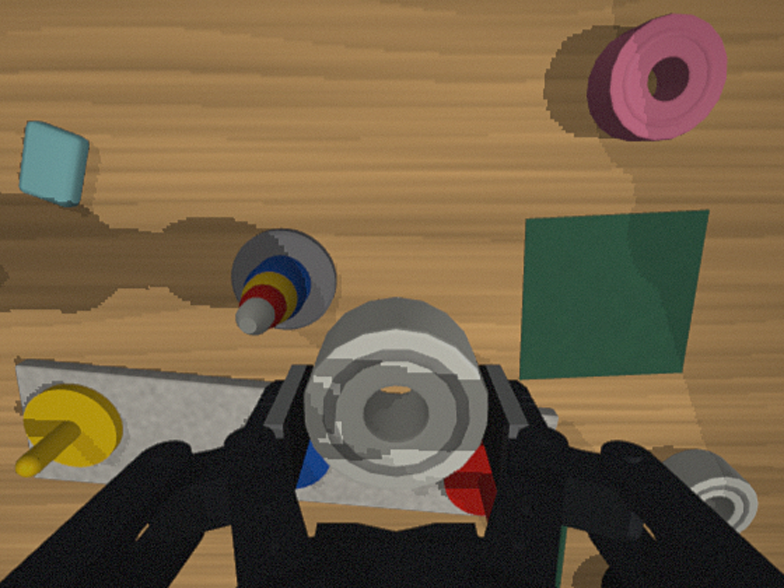

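The wrist view shows the roll held level, with its top ellipse centred at about (397,408). The cone foot is centred at about (284,279), the blue-to-red steps lead towards (265,303), and the white tip is at (254,318).

```bash
python3 - <<'E'
from h import *
c=dict(np.load("pics/w2.npz"));i=c["img"];hsv=cv2.cvtColor(i,cv2.COLOR_RGB2HSV);s=1.4
def ell(p,z):
    w=np.array([onz(c,a/s,b/s,z)[:2] for a,b in p]);A=np.c_[2*w,np.ones(len(w))];x=np.linalg.lstsq(A,(w**2).sum(1),rcond=None)[0]
    print(np.round(x[:2],4),"d",round(2*np.sqrt(x[2]+x[:2]@x[:2]),4))
ell([(232,280),(240,254),(258,236),(284,229),(310,236),(330,256),(336,280),(328,307),(306,326),(287,329)],.01)   # foot
ell([(305,408),(312,375),(340,343),(397,329),(450,342),(480,372),(488,408),(478,446),(440,478),(397,489),(345,475),(317,446)],.1545) # roll top
# cone boundary centre via step contours: yellow/red front
for z,p in [(.030,(278,272)),]: pass
print("tip", onz(c,255/s,317/s,.075))
E
```

```text
[ 0.4714 -0.0825] d 0.0632
[ 0.4699 -0.0147] d 0.0565
tip [ 0.46955433 -0.08147033  0.075     ]
```

>>> arm_command(commands=[-0.0015,-0.04,0,0,0,0,0.4,-0.0015,-0.064,0.01,0,0,0,0.4,-0.0015,-0.064,0.02,0,0,0,0.4,-0.0015,-0.064,0.03,0,0,0,0.4,-0.0015,-0.064,0.03,0,0,0,0.4,-0.0015,-0.064,0.03,0,0,0,0.4])

```text
t: 4.3
eef_pos: [0.474, -0.0752, 0.1001]
tool_rot: [-0.0, -0.001, 1.0, 0.0]
contact_force: [-0.2, 0.7, 0.1]
gripper_width: 0.655
grasp_force: 53.5
```

```bash
python3 - <<'E'
from h import *
o=get_obs();print(o["eef_pos"],o["contact_force"])
c=save("wrist","w3",2,(180,180,380,400));d=save("scene","s3",4,(180,110,300,230))
a=cv2.imread("pics/w3.png");b=cv2.imread("pics/s3.png");b=cv2.resize(b,(440,440));a=cv2.resize(a,(360,396))
h=np.zeros((440,800,3),np.uint8);h[:396,:360]=a;h[:,360:]=b;cv2.imwrite("pics/c3.png",h)
E
```

```text
[ 0.47403949 -0.07516513  0.10010984] [-0.23736072  0.70918563  0.08539079]
```

View pics/c3.png

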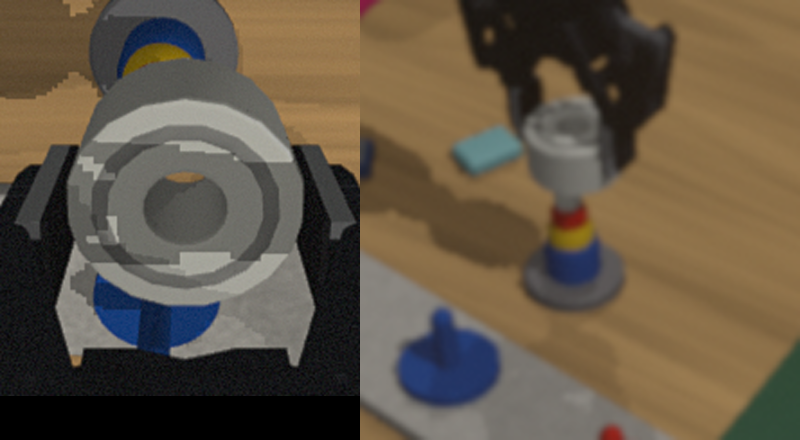

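The left half shows the roll still held level, centred at (186,207), with the cone foot at (164,45). In the right half (the scene view), the roll hangs just above the white tip at (568,200) and is still slightly off the axis.

>>> arm_command(commands=[0,-0.0073,0,0,0,0,0.4,0,-0.0073,0,0,0,0,0.4,0,-0.0073,0.005,0,0,0,0.4,0,-0.0073,0.01,0,0,0,0.4,0,-0.0073,0.015,0,0,0,0.4,0,-0.0073,0.019,0,0,0,0.4,0,-0.0073,0.019,0,0,0,0.4])

```text
t: 5.1
eef_pos: [0.4734, -0.0836, 0.0804]
tool_rot: [-0.001, -0.0, 1.0, 0.0]
contact_force: [0.4, -1.1, -0.4]
gripper_width: 0.657
grasp_force: 53.5
```

```bash
python3 - <<'E'
from h import *
o=get_obs();print(o["eef_pos"],o["contact_force"],o["torque"])
E
```

```text
[ 0.47343295 -0.08362262  0.08037132] [ 0.43258354 -1.14369471 -0.42995896] [-0.02238768 -0.02490658  0.02014239]
```

>>> arm_command(commands=[0,0,0.002,0,0,0,0.4,0,0,0.004,0,0,0,0.4,0,0,0.006,0,0,0,0.4,0,0,0.006,0,0,0,0.4])

```text
t: 5.5
eef_pos: [0.4739, -0.0837, 0.075]
tool_rot: [-0.0, 0.0, 1.0, 0.0]
contact_force: [-1.2, -0.8, -0.3]
gripper_width: 0.656
grasp_force: 53.5
```

>>> arm_command(commands=[0,0,0.002,0,0,0,0.4,0,0,0.004,0,0,0,0.4,0,0,0.005,0,0,0,0.4,0,0,0.005,0,0,0,0.4])

```text
t: 5.9
eef_pos: [0.4739, -0.0837, 0.07]
tool_rot: [-0.0, 0.0, 1.0, 0.0]
contact_force: [-0.6, 0.1, 0.2]
gripper_width: 0.655
grasp_force: 53.5
```

>>> arm_command(commands=[0,0,0.0015,0,0,0,0.4,0,0,0.003,0,0,0,0.4,0,0,0.004,0,0,0,0.4,0,0,0.004,0,0,0,0.4])

```text
t: 6.3
eef_pos: [0.474, -0.084, 0.0661]
tool_rot: [0.0, 0.0, 1.0, -0.0]
contact_force: [-0.1, -1.3, -0.5]
gripper_width: 0.651
grasp_force: 53.6
```

>>> arm_command(commands=[0,0,0.001,0,0,0,0.4,0,0,0.002,0,0,0,0.4,0,0,0.002,0,0,0,0.4])

```text
t: 6.6
eef_pos: [0.4743, -0.0843, 0.065]
tool_rot: [0.0, 0.0, 1.0, -0.0]
contact_force: [-2.6, -1.6, 11.8]
gripper_width: 0.653
grasp_force: 54.7
```

First contact is 12 N at TCP z = 0.065, so the underside is near 59 mm. I'll wiggle sideways to make sure it is not hung up on a shoulder.

>>> arm_command(commands=[0.001,0,-0.0003,0,0,0,0.4,0.0012,-0.0012,-0.0003,0,0,0,0.4,0,-0.0015,-0.0003,0,0,0,0.4,-0.0012,0,-0.0003,0,0,0,0.4,0,0.0012,-0.0003,0,0,0,0.4,0.001,0,-0.0003,0,0,0,0.4,0.0004,-0.0003,-0.0003,0,0,0,0.4])

```text
t: 7.3
eef_pos: [0.4741, -0.0843, 0.0651]
tool_rot: [0.001, 0.0, 1.0, 0.0]
contact_force: [-1.9, -0.1, 8.2]
gripper_width: 0.658
grasp_force: 54.4
```

```bash
python3 - <<'E'
from h import *
o=get_obs();print(o["eef_pos"],o["contact_force"],o["torque"])
d=save("scene","s4",5,(190,110,290,220));w=save("wrist","w4",2,(180,180,380,400))
b=cv2.resize(cv2.imread("pics/s4.png"),(500,550));a=cv2.resize(cv2.imread("pics/w4.png"),(300,330))
h=np.zeros((550,800,3),np.uint8);h[:330,500:]=a;h[:,:500]=b;cv2.imwrite("pics/c4.png",h)
E
```

```text
[ 0.47414891 -0.08430849  0.06507346] [-1.93708072 -0.108043    8.17369176] [-0.20749448  0.46769794 -0.01177623]
```

View pics/c4.png

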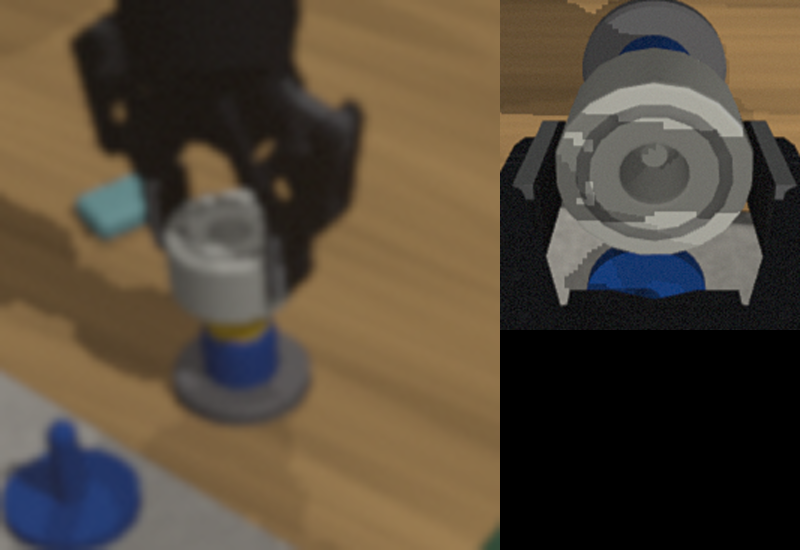

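The left part (scene) shows the roll stopped high, with only a sliver of yellow at (240,330) below its rim, as expected for a red stop. The right part (wrist) shows the white tip filling the bore at (655,155). I'll settle it once more, nulling the side force and pressing a little.

>>> arm_command(commands=[0.0016,0.001,0,0,0,0,0.4,0.0016,-0.001,0,0,0,0,0.4,-0.001,-0.001,0,0,0,0,0.4,0.001,0,0,1,0,0,0.4,0.001,0,0,-1,0,0,0.4,0.001,0,0.0001,0,1,0,0.4,0.001,0,0.0001,0,-1,0,0.4,0.001,0,0.0001,0,0,0,0.4])

```text
t: 8.2
eef_pos: [0.4735, -0.0843, 0.0652]
tool_rot: [0.002, 0.0, 1.0, 0.0]
contact_force: [2.0, -1.0, 5.4]
gripper_width: 0.656
grasp_force: 55.1
```

>>> arm_command(commands=[0.0015,0,0,0,0,0,0.4,0.0015,0,0,0,0,0,0.4])

```text
t: 8.4
eef_pos: [0.4735, -0.0843, 0.0651]
tool_rot: [0.002, 0.0, 1.0, -0.0]
contact_force: [3.9, -2.1, 4.4]
gripper_width: 0.659
grasp_force: 55.0
```

Pushed sideways the roll does not move, and its height stays the same, so it is seated on the taper. One final centred press of about 10 N, then I lift it off.

>>> arm_command(commands=[-0.002,0,0,0,0,0,0.4,-0.002,0,0.0005,0,0,0,0.4,-0.002,0,0.0005,0,0,0,0.4])

```text
t: 8.7
eef_pos: [0.4739, -0.0843, 0.0649]
tool_rot: [0.001, 0.0, 1.0, 0.0]
contact_force: [-2.0, -2.1, 15.9]
gripper_width: 0.657
grasp_force: 56.2
```

It holds at the same height (0.3 mm lower) under 16 N, so the stop is red. Lift off and go to the red post.

>>> arm_command(commands=[0,0,-0.005,0,0,0,0.4,0,0,-0.02,0,0,0,0.4,0,0,-0.045,0,0,0,0.4,0,0,-0.06,0,0,0,0.4,-0.03,0.028,-0.06,0,0,0,0.4,-0.06,0.056,-0.06,0,0,0,0.4,-0.09,0.084,-0.06,0,0,0,0.4,-0.11,0.1,-0.06,0,0,0,0.4])

```text
t: 9.5
eef_pos: [0.5834, 0.0196, 0.123]
tool_rot: [-0.001, -0.002, 1.0, 0.001]
contact_force: [-0.2, 0.7, 0.1]
gripper_width: 0.655
grasp_force: 54.6
```

```bash
python3 - <<'E'
from h import *
print(get_obs()["eef_pos"]);c=save("wrist","w5");print(get_obs()["eef_pos"],get_obs()["contact_force"])
E
```

```text
[0.58340048 0.01957315 0.12298601]
[0.58624604 0.02237206 0.12316689] [4.04367017 3.04176829 0.38200075]
```

View pics/w5.png

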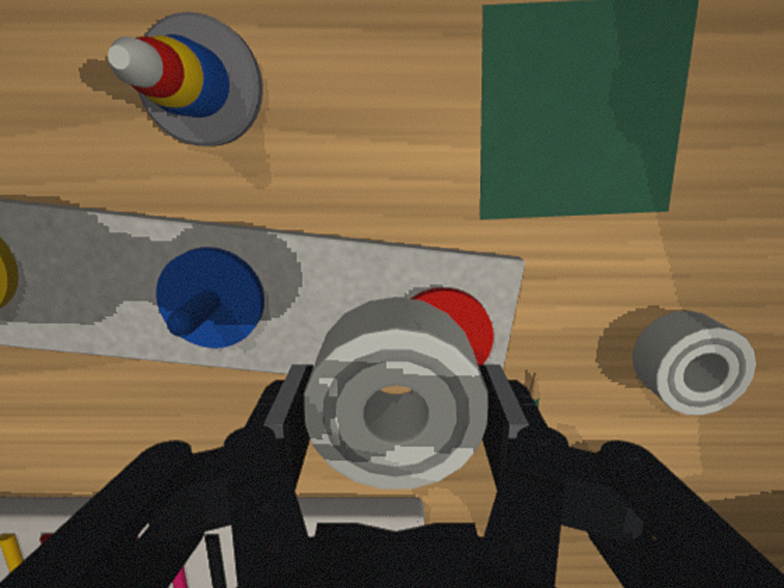

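The wrist view shows the roll held level at (397,408). Behind it the red disc is partly visible, with its rim at (440,289) to (493,335). The blue post is at (210,297) and the cone is untouched at (205,80).

```bash
python3 - <<'E'
from h import *
from scipy.optimize import least_squares
c=dict(np.load("pics/w5.npz"));s=1.4
def fit(p,z,d):
    w=np.array([onz(c,a/s,b/s,z)[:2] for a,b in p])
    r=least_squares(lambda x:np.hypot(*(w-x).T)-d/2,w.mean(0)-[0.01,.01] if z==.02 else w.mean(0));print(z,np.round(r.x,4),r.cost**.5)
fit([(412,297),(440,289),(465,297),(485,315),(493,335),(490,358)],.02,.06)
fit([(305,408),(312,375),(340,343),(397,329),(450,342),(480,372),(488,408),(478,446),(440,478),(397,489),(345,475),(317,446)],.147,.0565)
fit([(205,12),(235,25),(255,53),(262,82),(252,115),(235,136),(206,146),(175,138)],.01,.064)
E
```

```text
0.02 [0.6127 0.0472] 0.0023234264140664816
0.147 [0.5809 0.0198] 0.0008690646665537362
0.01 [ 0.4718 -0.0824] 0.0015185957440716161
```

>>> arm_command(commands=[-0.015,0.012,0,0,0,0,0.4,-0.029,0.024,0.01,0,0,0,0.4,-0.029,0.024,0.025,0,0,0,0.4,-0.029,0.024,0.038,0,0,0,0.4,-0.029,0.024,0.038,0,0,0,0.4,-0.029,0.024,0.038,0,0,0,0.4])

```text
t: 10.15
eef_pos: [0.6108, 0.0389, 0.0852]
tool_rot: [-0.001, 0.001, 1.0, -0.0]
contact_force: [0.6, 0.3, -0.1]
gripper_width: 0.653
grasp_force: 54.6
```

>>> arm_command(commands=[-0.0042,0.0072,0,0,0,0,0.4,-0.0042,0.0072,0,0,0,0,0.4,-0.0042,0.0072,0.01,0,0,0,0.4,-0.0042,0.0072,0.02,0,0,0,0.4,-0.0042,0.0072,0.025,0,0,0,0.4,-0.0042,0.0072,0.03,0,0,0,0.4,-0.0042,0.0072,0.03,0,0,0,0.4])

```text
t: 10.85
eef_pos: [0.6157, 0.047, 0.0548]
tool_rot: [-0.001, 0.0, 1.0, -0.0]
contact_force: [-1.0, -1.0, -0.1]
gripper_width: 0.656
grasp_force: 54.6
```

```bash
python3 - <<'E'
from h import *
o=get_obs();print(o["eef_pos"],o["contact_force"])
d=save("scene","s6",5,(200,190,310,280));w=save("wrist","w6",2,(180,180,380,400))
b=cv2.resize(cv2.imread("pics/s6.png"),(500,409));a=cv2.resize(cv2.imread("pics/w6.png"),(300,330))
h=np.zeros((409,800,3),np.uint8);h[:330,500:]=a;h[:,:500]=b;cv2.imwrite("pics/c6.png",h)
E
```

```text
[0.61565324 0.04699371 0.05481663] [-1.03516016 -0.98549937 -0.06970757]
```

View pics/c6.png

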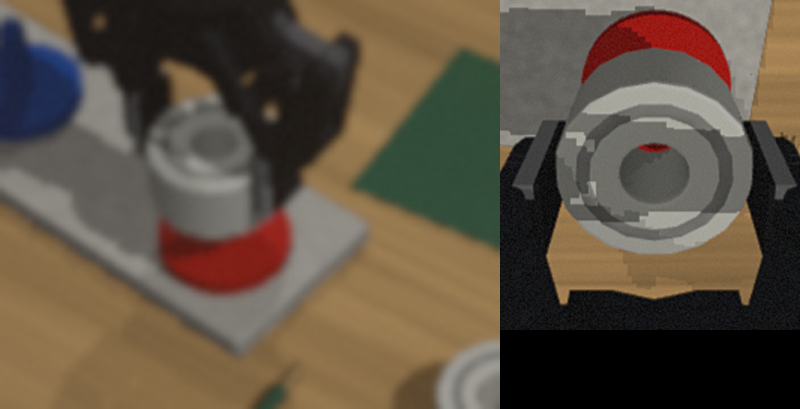

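The right part shows the red pin inside the bore at (655,147), and there is no contact force. The left part shows the roll centred over the red disc. Continue down.

>>> arm_command(commands=[0,0,0.007,0,0,0,0.4,0,0,0.014,0,0,0,0.4,0,0,0.02,0,0,0,0.4,0,0,0.025,0,0,0,0.4,0,0,0.027,0,0,0,0.4,0,0,0.027,0,0,0,0.4])

```text
t: 11.55
eef_pos: [0.6161, 0.0471, 0.0284]
tool_rot: [-0.0, 0.0, 1.0, -0.0]
contact_force: [0.2, -0.3, 0.1]
gripper_width: 0.654
grasp_force: 54.6
```

>>> arm_command(commands=[0,0,0.001,0,0,0,0.4,0,0,0.002,0,0,0,0.4,0,0,0.002,0,0,0,0.4])

```text
t: 11.85
eef_pos: [0.6164, 0.0472, 0.0269]
tool_rot: [0.0, 0.0, 1.0, 0.0]
contact_force: [-0.3, 0.1, -0.4]
gripper_width: 0.657
grasp_force: 54.6
```

>>> arm_command(commands=[0,0,0.001,0,0,0,0.4,0,0,0.001,0,0,0,0.4])

```text
t: 12.05
eef_pos: [0.6165, 0.0472, 0.0267]
tool_rot: [0.0, 0.0, 1.0, 0.0]
contact_force: [-2.7, -0.4, 5.5]
gripper_width: 0.655
grasp_force: 55.3
```

It is seated. Open the fingers and retreat.

>>> arm_command(commands=[0,0,0,0,0,0,0.75,0,0,0,0,0,0,0.9,0,0,0,0,0,0,1,0,0,0,0,0,0,1,0,0,0,0,0,0,1])

```text
t: 12.55
eef_pos: [0.6163, 0.0472, 0.0258]
tool_rot: [-0.0, -0.0, 1.0, -0.0]
contact_force: [0.2, 0.5, -0.1]
gripper_width: 1.003
grasp_force: 0.0
```

>>> arm_command(commands=[0,0,-0.01,0,0,0,1,0,0,-0.03,0,0,0,1,0,0,-0.06,0,0,0,1,0,0,-0.1,0,0,0,1,0,0,-0.15,0,0,0,1,0,0,-0.17,0,0,0,1,0,0,-0.17,0,0,0,1,0,0,-0.17,0,0,0,1])

```text
t: 13.35
eef_pos: [0.6162, 0.0472, 0.1964]
tool_rot: [0.0, -0.0, 1.0, 0.0]
contact_force: [-0.6, 1.3, -0.4]
gripper_width: 0.998
grasp_force: 0.0
```

```bash
python3 - <<'E'
from h import *
o=get_obs();print(o["eef_pos"],o["contact_force"],o["gripper_width"]);save("wrist","w7")
E
```

```text
[0.61619706 0.04723096 0.19636243] [-0.56199262  1.3011158  -0.37757252] 0.9983532618251163
```

View pics/w7.png

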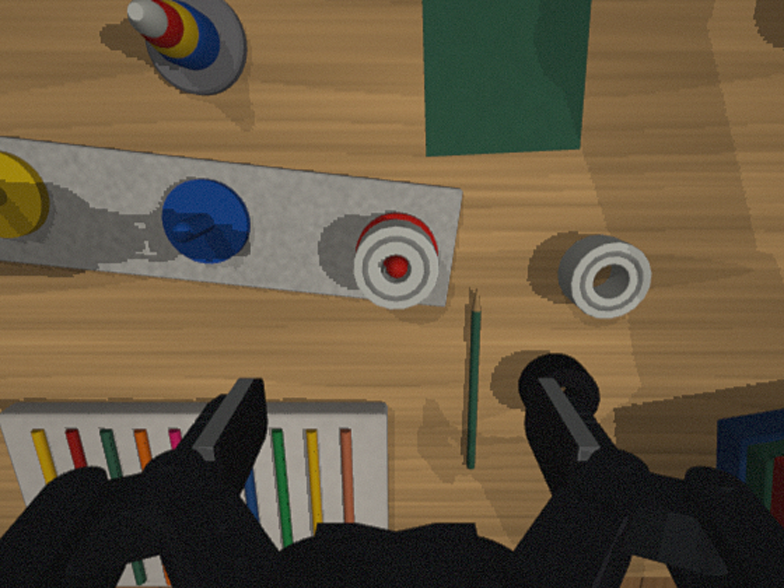

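The roll lies flat on the red post at (396,266) with the pin inside its bore. The second white roll, the pencil and the cone are undisturbed, and the gripper is clear.

```bash
python3 -c "
from station import hand_in;print(hand_in())"
```

```text
the job is handed in; nothing more can be done
None
```

The roll from the green card stopped on the red step of the cone; it is now flat on the red post, nothing else was touched, and the job is handed in at about 13 s, with no verdict returned.

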